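# Press a tight plug home with the trigger clamp, then release it

## Robot

A 6-joint arm with a two-finger parallel gripper is mounted at the origin on a cart in front of the work surface, level with it; the furniture and walls round the work are solid. World frame = base frame: x ahead of the robot, y to its left, z up, the work surface at z = 0. Lengths are in m, angles in degrees, forces in N, time in s.
With the tool pointing down it reaches from about 0.4 to 0.825 m from the base axis. Payload 7 kg.
Tool frame: the origin (TCP) lies on the centre line of the jaws, within the pads' length; the fingertips stand 19 mm ahead of it and the grasp point (between the pads) is the TCP; z points along the fingers, y is the line along which they close (so a half turn about z gives the same grasp; the last joint's range is limited). The gripper opens to 88 mm and grips with 3 to 60 N. Pads are 19 mm wide; open, the fingers measure 130 mm over their backs; the gripper's body (78 mm by 193 mm) begins 47 mm behind the grasp point.
Start: joints at [83.314, 20.546, 0.682, 0, -70.136, -16.507], TCP at [0.266, 0.62, 0.246] pointing down, gripper open.
Joint ranges: [-176.03, 176.03], [-82.01, 121.73], [-58.28, 71.71], [-173.87, 95.51], [-174.79, -0.11], [-173.66, 173.66]. Speed limits (degrees/s): [136.94, 136.94, 172.46, 180, 180, 180].

## Interface

Orientations are given as [roll, pitch, yaw] about the fixed x, y, z axes, in that order (R = Rz(yaw) Ry(pitch) Rx(roll)).
In Python, from plant import * gives the robot as it stands. The module is installed in compiled form; this text tells all that it offers.
- The arm moves only by the tool play_rows, never from a script. Its argument "deltas" is a list of rows, each a list of 6 numbers: the shift along the world's x, y, z scaled (see below), then the turn, a rotation vector about the world's x, y, z scaled (see below). A call has 1 to 10 rows; each row shifts and turns the commanded pose from where the row before left it; what a row does not reach is not made up. The controller multiplies each number of a shift by 800 mm and each number of a turn by 180 degrees. A row lasts 1/10 s, in which the tool goes at most 50 mm and 8.59 degrees, less where a joint would pass 70% of its speed; a pose out of reach is approached as far as the arm can. A call with a number of a shift or a turn outside -1 to 1 is refused whole. A call with a gripper value outside its range is refused whole. "gripper" is the gripper command: -1 is shut, 1 is fully open, values between are in proportion, set as the call begins (left out, the last holds). The fingers move at their own pace and stop on an object; the grip force is fixed at half the most. Time passes only in rows, so rows that do not move let the fingers close. It gives the time, the measured TCP pose, the force, the opening and the grip force at its end, in the units of the state.
- get_obs(): the state, without advancing time (a new reading comes with each control period).
- snapshot(name): name is "scene" or "side" or "wrist"; returns (picture, depth): 400x640x3 uint8, blue, green, red; 400x640 float32, m along the optical axis (not along the pixel's ray), 0 where there is no reading.
- camera_model(name): a dict with "fx", "fy", "cx", "cy" (pixels), "world_to_cam" (4x4, takes a point from world to camera coordinates). Camera axes: x right, y down, z forward; pixel columns grow to the right and rows downward; lengths in m; the calibration is good to about 2 mm. A picture is of the moment at which its call begins: read the wrist's pose just before it. camera_model takes no time and is no camera call; for the wrist camera it gives the pose at the moment of the call.
- close_job(): hands the job in; it is judged then, once.
The state is a dict: "clock": time; "joint_pos": joint angles; "qvel": joint speeds; "tau": joint torques, N m; "tool_pos": TCP position; "orientation": TCP orientation; "force": force on the tool from outside, world axes, zero at the start; "moment": the same for the moment, N m; "opening": finger opening in m; "gripper_force": force on a finger pad.
Only numpy, scipy, OpenCV 4.12 (cv2) and the standard library are available. Lean on these libraries where they do the work, as an engineer would, in place of code of your own. Each camera call takes 0.05 s, during which the arm holds its last target. There are 200 camera calls.

## Task

Use the trigger clamp to press the round-headed plug fully home in the wooden block: work the sprung trigger towards the fixed handle stroke by stroke until the jaw has walked onto the plug and the head bottoms on the block, and stop there so that nothing is crushed. Then press the release tab so that the jaw springs all the way back, and leave the block lying in the clamp's bed. Work only with the trigger and the tab - do not push the jaw, plug or block by hand - and leave the other things on the table where they are.

Things in the scene. Friction and masses are not known exactly. Their poses are not given: they have to be found in the camera images.
- clamp: press clamp on a plywood board 90 x 340 x 12 mm fixed to the table; origin at the centre of the board's underside; presses along its own +y (the long way). Along y (mm): trigger pivot -120 (height 40), handle -95 to -75, tab -22, moving jaw, bed 88 to 148, fixed jaw's face 150 (70 high). The space behind the trigger is free; nothing is higher than 125.
- handle_top (a point): top of the fixed black upright handle (26 x 20 mm), 125 mm above the table. It does not move, so fingers that close equally from both sides are stopped by it: push the trigger with closed fingers, or let the hand follow.
- trigger_push (a point): rearmost point of the rounded bar (18 mm diameter, 26 mm wide) at the top of the black trigger, 96 mm above the table at rest: push it along the clamp's +y towards the handle. Force felt here: 4 to 9 N walking freely, 9 to 13 N moving the plug, briefly more as the ratchet clicks. With the plug home 16 N here puts about 13 N on it, 1 N more adds 1.25 N; over 22 N is risky (except at the hard stop).
- trigger (a joint): trigger angle in rad, 0 at rest, 0.4 at a hard stop (24 mm at the push point), where no more force reaches the jaw. Sprung: 2 to 4 N. The first quarter of a stroke is idle, the rest walks the jaw 8 to 16 mm; a ratchet (4 mm teeth) keeps the gain. Let it return fully between strokes and before the release. With the plug home a further full stroke would crush it.
- jaw: the moving jaw, an aluminium block 44 x 24 x 38 mm; origin at the centre of its rear face, 27 mm above the table; axes as the clamp's. Its y in the clamp's frame is its travel: 0 = fully open (nose face then at y = 38 mm). Sprung to open, but it goes back only while the release tab is held down, within half a second. Not to be pushed by hand.
- nose_face: round rubber face, 24 mm diameter, of the jaw's sprung steel nose; origin at the centre of its front. The nose sinks into the jaw 1 mm for each 3.5 N: 1.5 mm while the plug moves, 7 mm at 25 N, which is too much.
- block: reddish wooden offcut 42 x 70 x 30 mm lying loose in the bed (on the board, between two wooden rails 48 mm apart and 10 mm high), long way along the clamp's y; origin at the centre of its underside. It may start up to 8 mm short of the fixed jaw; the pressing pushes it there.
- plug_head: round head (22 mm diameter, 6 mm thick) of the light wooden plug that sticks out of the block's end towards the moving jaw; origin at the centre of its outer face, on the pressing line.
- plug (a joint): how far the plug is pressed in, in m: at 0 the head stands 18 mm off the block, at 0.018 the head bottoms on the block, fully home. It fits tightly and moves only under more than 5 N; over 25 N from the nose crushes it.
- tab_top (a point): centre of the top of the release tab, a ribbed steel plate 30 x 30 mm before the handle, about 50 mm above the table; press it straight down. It gives 6 mm under 2 to 5 N to a hard stop; from about 4 mm on the ratchet is free. Hold it down until the jaw is back.
- tin: bystander: round metal tin 68 mm diameter, 26 mm high, origin at its underside
- spanner: bystander: open spanner 32 x 135 x 9 mm, origin at its underside
- offcut: bystander: wooden block 45 x 50 x 28 mm, origin at its underside
Things that resemble listed ones, but are neither listed nor needed, are in the scene too. Several things have the shape of the block; the one meant has the colours described above.

How it is judged:
By the outcome, as a careful person would: the job done as asked, in the order asked, and still so for the second after the job is handed in, with the robot touching nothing.
It also fails if it takes over 70 s, if anything falls off the work surface, if the arm or the gripper's body presses on something with over 40 N, if the wrist force passes 120 N, or if a joint passes its speed limit or range.

## Working session

There is one attempt and no reset: what is moved stays moved. The work goes in short steps, Python scripts to look and compute and a tool call to move; the robot and the scene stay as the last step left them, time stands still between calls to the robot, and variables do not carry over. Pictures are saved under pics/ and viewed, at most 10 in all, crops included, and the job is handed in when it is done.

Besides the shell and the picture viewer there is one more tool, called after "Call:" by a JSON object that holds its "api" and its "payload". play_rows: Moves the arm, as the interface text tells. Its arguments: {"type":"object","properties":{"deltas":{"type":"array","items":{"type":"array","items":{"type":"number","minimum":-1,"maximum":1}}},"gripper":{"type":"number"}},"required":["deltas"]}

```bash
mkdir -p pics
cat > h.py <<'E'
from plant import *
import numpy as np, cv2
def pts(name):
    m=camera_model(name); im,d=snapshot(name)
    v,u=np.mgrid[0:400,0:640]
    c=np.stack([(u-m['cx'])/m['fx']*d,(v-m['cy'])/m['fy']*d,d],-1)
    T=np.linalg.inv(m['world_to_cam']); w=c@T[:3,:3].T+T[:3,3]
    w[d==0]=np.nan
    return im,w
E
python3 - <<'E'
from h import *
o=get_obs(); print(o['clock'],o['tool_pos'],o['orientation'],o['force'],o['opening'])
for n in ['scene','side']:
    im,w=pts(n); cv2.imwrite(f'pics/{n}.png',im); np.savez(f'{n}.npz',im=im,w=w)
    m=camera_model(n); print(n,np.linalg.inv(m['world_to_cam']).round(3).tolist(),m['fx'])
a=cv2.imread('pics/scene.png');
E
```

```text
0.0 [0.26568834 0.62002311 0.24462134] [ 1.79905689e+02 -7.02337729e-03 -2.32019537e+01] [ 0.39740368 -0.00599652 -0.49653128] 0.08770038200762813
scene [[0.496, -0.42, 0.76, -0.405], [-0.868, -0.227, 0.441, -0.498], [-0.013, -0.879, -0.477, 0.703], [0.0, 0.0, 0.0, 1.0]] 453.87578443449866
side [[0.998, -0.046, 0.04, 0.485], [-0.06, -0.668, 0.742, -1.04], [-0.008, -0.743, -0.669, 1.095], [0.0, 0.0, 0.0, 1.0]] 499.5387918135253
```

View pics/scene.png

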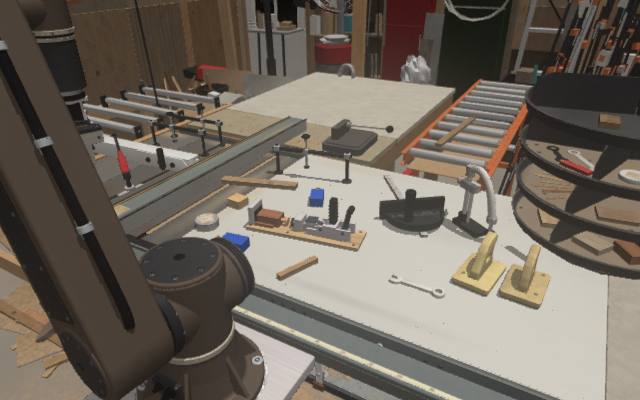

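View pics/side.png

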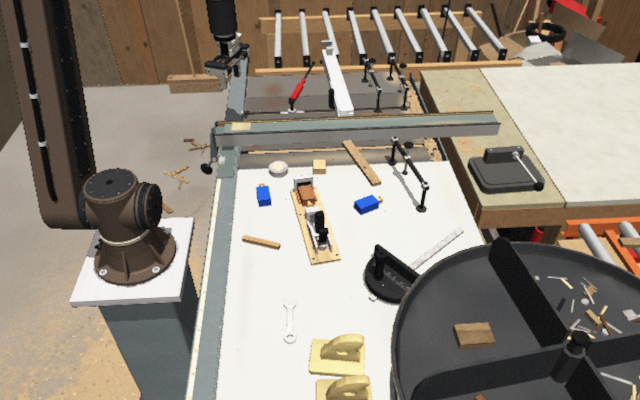

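The scene picture shows the clamp at about (305,228), with fixed jaw and reddish block at (255–270,215), tab around (320,225), handle (333,210) and trigger (348,218). In the side picture it is at (315,220), with the block at (306,193) and trigger at (320,240). Things that could be taken for the block are the blue blocks, the offcut at scene (237,201) and the wood sticks. I choose the one in the bed and check it in a close crop.

Run:
```python
from h import *
A=np.load('scene.npz');B=np.load('side.npz')
a=cv2.resize(A['im'][185:260,230:380],(800,400),interpolation=2)
b=cv2.resize(B['im'][165:270,270:360],None,fx=4,fy=4,interpolation=2)
b=cv2.resize(b,(214,250)); b=cv2.resize(B['im'][170:270,280:350].transpose(1,0,2)[::-1],(286,200))
cv2.imwrite('pics/crop1.png',a)
for n,D in(('scene',A),('side',B)):
    w=D['w'];z=w[...,2]
    reg=(w[...,0]>.3)&(w[...,0]<.9)&(w[...,1]>-.1)&(w[...,1]<.6)
    if n=='scene': reg[:, :]&=False; reg[185:260,230:380]=True
    else: reg[:, :]&=False; reg[170:268,280:350]=True
    hsv=cv2.cvtColor(D['im'],cv2.COLOR_BGR2HSV)
    m=reg&(z>.006)&(z<.14)
    k=cv2.connectedComponents(m.astype(np.uint8))[1]; c=np.argmax(np.bincount(k[k>0])); m=k==c
    p=w[m]; r=cv2.minAreaRect((p[:,:2]*1000).astype(np.float32)); print(n,m.sum(),r,cv2.boxPoints(r).round(0).tolist())
    pl=p[(p[:,2]<.018)]; r=cv2.minAreaRect((pl[:,:2]*1000).astype(np.float32));print(' low',r, np.median(pl[:,2]))
    hi=p[p[:,2]>.105]; print(' hi',len(hi),hi.mean(0),hi.max(0),hi.min(0))
    dark=m&(D['im'].max(2)<70)&(z>.08); q=w[dark]; 
    for t in q[np.argsort(q[:,1])][::6]: print('  ',(t*1000).round(0))
```

```text
scene 3170 ((529.576171875, 99.00726318359375), (94.18682098388672, 340.1670227050781), 9.88414478302002) [[454.0, 258.0], [512.0, -77.0], [605.0, -60.0], [547.0, 275.0]]
 low ((529.576171875, 99.00726318359375), (94.18682098388672, 340.1670227050781), 9.88414478302002) 0.013676089433472871
 hi 117 [5.41831326e-01 2.29376313e-04 1.15306192e-01] [0.56537443 0.02431773 0.12843071] [ 0.52830237 -0.0434864   0.10513821]
   [549. -43. 105.]
   [542. -41. 102.]
   [558. -39. 106.]
   [560. -38. 107.]
   [541. -35. 104.]
   [544. -34. 105.]
   [546. -33. 107.]
   [543. -32.  83.]
   [541. -30.  84.]
   [537.   5. 108.]
   [544.   5.  91.]
   [533.   6. 106.]
   [534.   6. 109.]
   [546.   7. 118.]
   [535.   7.  89.]
   [547.   7.  83.]
   [536.   7. 126.]
   [532.   8. 121.]
   [529.   9. 110.]
   [552.  10. 123.]
   [532.  11.  99.]
   [533.  12. 105.]
   [535.  13. 116.]
   [536.  13. 124.]
   [532.  14. 102.]
   [534.  15.  94.]
   [531.  17. 101.]
   [537.  17. 126.]
   [533.  18. 121.]
side 2426 ((534.6897583007812, 93.69132995605469), (90.59515380859375, 345.74176025390625), 9.155735
[... 259 characters left out ...]
0.01953374 0.12962225] [ 0.53474591 -0.04706218  0.1050298 ]
   [562. -50. 102.]
   [548. -47.  96.]
   [560. -46.  98.]
   [546. -44. 101.]
   [554. -42. 103.]
   [543. -41. 103.]
   [566. -41. 104.]
   [563. -39. 107.]
   [563. -37.  85.]
   [563. -36. 108.]
   [555. -32. 105.]
   [548.  -1.  91.]
   [540.  -1.  87.]
   [551.  -0.  82.]
   [548.   0.  94.]
   [537.   1.  86.]
   [551.   1. 113.]
   [557.   2.  88.]
   [557.   2. 103.]
   [537.   2.  97.]
   [537.   3. 116.]
   [537.   3. 127.]
   [543.   4. 122.]
   [552.   4.  94.]
   [552.   5. 101.]
   [543.   6. 104.]
   [543.   7. 123.]
   [552.   9. 125.]
   [549.  12. 122.]
   [541.  14. 121.]
   [541.  17. 122.]
   [535.  22.  94.]
```

View pics/crop1.png

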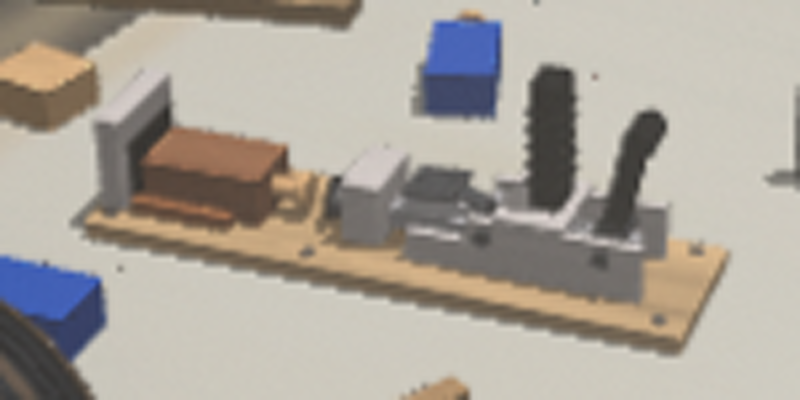

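The crop confirms it: reddish block in the bed at crop (215,170), light plug (300,190), jaw (370,195), tab (440,185), handle (552,140) and trigger bar (650,125). Clamp origin is about (0.532, 0.096) with yaw about 9.5°. The trigger bar centre is about (0.553,-0.042), z 0.096. I will move to behind the trigger, with tool y across the clamp.

Call:
{"api": "play_rows", "payload": {"deltas": [[0.0185,-0.044,0,0,0,-0.0159],[0.0185,-0.044,0,0,0,-0.0159],[0.0185,-0.044,0,0,0,-0.0159],[0.0185,-0.044,0,0,0,-0.0159],[0.0185,-0.044,0,0,0,-0.0159],[0.0185,-0.044,0,0,0,-0.0159],[0.0185,-0.044,0,0,0,-0.0159],[0.0185,-0.044,0,0,0,-0.0159],[0.0185,-0.044,0,0,0,-0.0159],[0.0185,-0.044,0,0,0,-0.0159]], "gripper": -1}}

```text
clock: 1.1
tool_pos: [0.414, 0.2668, 0.2455]
orientation: [180.0, 0.0, -51.9]
force: [0.9, -0.1, -0.1]
opening: 0.0129
gripper_force: 0.0
```

Call:
{"api": "play_rows", "payload": {"deltas": [[0.0185,-0.044,0,0,0,-0.0159],[0.0185,-0.044,0,0,0,-0.0159],[0.0185,-0.044,0,0,0,-0.0159],[0.0185,-0.044,0,0,0,-0.0159],[0.0185,-0.044,0,0,0,-0.0159],[0.0185,-0.044,0,0,0,-0.0159],[0.0185,-0.044,0,0,0,-0.0159],[0.0185,-0.044,0,0,0,-0.0159],[0.0185,-0.044,0,0,0,-0.0159],[0.0185,-0.044,0,0,0,-0.0159]]}}

```text
clock: 2.1
tool_pos: [0.562, -0.0851, 0.2453]
orientation: [180.0, 0.0, -80.6]
force: [0.4, -0.0, 0.5]
opening: 0.0007
gripper_force: 0.0
```

Run:
```python
from h import *
from scipy.spatial.transform import Rotation as R
o=get_obs(); print(o['clock'],o['tool_pos'],o['orientation'],o['force'],o['opening'])
m=camera_model('wrist');T=np.linalg.inv(m['world_to_cam'])
r=R.from_euler('xyz',o['orientation'],degrees=True).as_matrix()
print('cam in tool',r.T@(T[:3,3]-o['tool_pos']), r.T@T[:3,2])
im,w=pts('wrist'); np.savez('w1.npz',im=im,w=w)
cv2.imwrite('pics/w1.png',im)
```

```text
2.1 [ 0.56202995 -0.08514858  0.24529486] [ 1.79973670e+02  9.00934839e-03 -8.05514119e+01] [ 0.37751751 -0.01248783  0.51388062] 0.0006870420366344252
cam in tool [ 0.07926443 -0.00041112 -0.13931515] [-2.92401819e-01 -4.77058463e-04  9.56295430e-01]
```

View pics/w1.png

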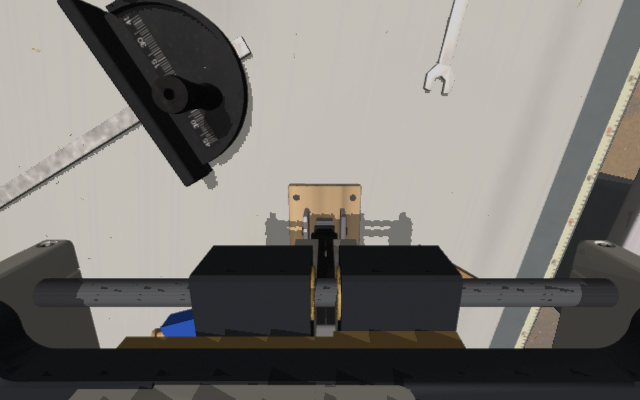

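The wrist view shows the trigger at about (325,230), centred on the fingers. The fingers' centre at (325,285) is unclear, so I'll check its depth.

Run:
```python
from h import *
from scipy.spatial.transform import Rotation as R
D=np.load('w1.npz');w=D['w'];o=get_obs();print(o['opening'])
r=R.from_euler('xyz',o['orientation'],degrees=True).as_matrix()
for v in(235,250,262,285,310,325):
  print(v,[ (u,((w[v,u]-o['tool_pos'])@r*1000).round(0).tolist()) for u in(200,260,305,327,350)])
th=np.radians(9.5);c=np.array([.532,.096]);
p=w[200:262,280:370].reshape(-1,3);p=p[(p[:,2]>.05)&(p[:,2]<.12)]
q=np.c_[(p[:,:2]-c)@np.array([[np.cos(th),-np.sin(th)],[np.sin(th),np.cos(th)]]),p[:,2]]*1000
for t in q[np.argsort(-q[:,2])][::60]: print(t.round(0))
b=w[180:300,270:370].reshape(-1,3);b=b[(b[:,2]>.007)&(b[:,2]<.017)]
rr=cv2.minAreaRect((b[:,:2]*1000).astype(np.float32));print(cv2.boxPoints(rr).round(0).tolist(),rr)
```

```text
0.000559887086320166
235 [(200, [-91.0, -166.0, 246.0]), (260, [-90.0, -86.0, 244.0]), (305, [-70.0, -23.0, 199.0]), (327, [-46.0, 2.0, 142.0]), (350, [-85.0, 32.0, 233.0])]
250 [(200, [-113.0, -169.0, 245.0]), (260, [35.0, -19.0, -57.0]), (305, [35.0, -6.0, -56.0]), (327, [5.0, 1.0, 4.0]), (350, [34.0, 8.0, -55.0])]
262 [(200, [35.0, -33.0, -64.0]), (260, [35.0, -17.0, -63.0]), (305, [35.0, -5.0, -63.0]), (327, [6.0, 1.0, -9.0]), (350, [35.0, 7.0, -63.0])]
285 [(200, [33.0, -31.0, -72.0]), (260, [33.0, -16.0, -71.0]), (305, [33.0, -5.0, -71.0]), (327, [28.0, 1.0, -64.0]), (350, [33.0, 6.0, -71.0])]
310 [(200, [25.0, -32.0, -70.0]), (260, [25.0, -16.0, -71.0]), (305, [24.0, -5.0, -70.0]), (327, [-7.0, 1.0, -28.0]), (350, [25.0, 7.0, -71.0])]
325 [(200, [21.0, -32.0, -71.0]), (260, [21.0, -17.0, -71.0]), (305, [21.0, -5.0, -71.0]), (327, [-192.0, 3.0, 194.0]), (350, [21.0, 7.0, -71.0])]
[  -7. -135.  108.]
[  -9. -140.  104.]
[  -4. -142.  102.]
[ -10. -142.   98.]
[  1. -94.  57.]
[[504.0, 1.0], [517.0, -78.0], [606.0, -64.0], [593.0, 15.0]] ((554.94287109375, -31.536697387695312), (90.03488159179688, 79.64108276367188), 9.230473518371582)
```

Clamp refined to origin (0.534, 0.097), yaw 9.3°. 1 mm of push is (-0.0002, 0.00123). I'll descend behind the trigger and approach.

Call:
{"api": "play_rows", "payload": {"deltas": [[0,0,-0.036,0,0,0],[0,0,-0.036,0,0,0],[0,0,-0.036,0,0,0],[0,0,-0.036,0,0,0],[0,0,-0.036,0,0,0],[-0.0015,0.00925,0,0,0,0],[-0.0015,0.00925,0,0,0,0],[-0.0004,0.00247,0,0,0,0],[-0.0004,0.00247,0,0,0,0]]}}

```text
clock: 3.05
tool_pos: [0.5598, -0.0641, 0.1033]
orientation: [-179.8, -0.0, -80.4]
force: [-0.7, 0.3, 0.8]
opening: 0.0002
gripper_force: 0.0
```

Call:
{"api": "play_rows", "payload": {"deltas": [[-0.0004,0.00247,0,0,0,0],[-0.0004,0.00247,0,0,0,0],[-0.0004,0.00247,0,0,0,0]]}}

```text
clock: 3.35
tool_pos: [0.5579, -0.0588, 0.102]
orientation: [-180.0, 0.0, -80.4]
force: [-0.1, -0.3, 0.2]
opening: 0.0004
gripper_force: 0.0
```

Call:
{"api": "play_rows", "payload": {"deltas": [[-0.0004,0.00247,0,0,0,0],[-0.0004,0.00247,0,0,0,0],[-0.0004,0.00247,0,0,0,0]]}}

```text
clock: 3.65
tool_pos: [0.5571, -0.0532, 0.1018]
orientation: [-180.0, -0.0, -80.4]
force: [0.0, -2.0, 2.9]
opening: 0.0004
gripper_force: 1.6
```

Call:
{"api": "play_rows", "payload": {"deltas": [[-0.0004,0.00247,0,0,0,0],[-0.0004,0.00247,0,0,0,0],[-0.0004,0.00247,0,0,0,0]]}}

```text
clock: 3.95
tool_pos: [0.5564, -0.048, 0.1024]
orientation: [-180.0, -0.1, -80.4]
force: [-0.2, -5.2, 3.9]
opening: 0.0005
gripper_force: 2.4
```

Call:
{"api": "play_rows", "payload": {"deltas": [[-0.0004,0.00247,0,0,0,0],[-0.0004,0.00247,0,0,0,0],[-0.0004,0.00247,0,0,0,0]]}}

```text
clock: 4.25
tool_pos: [0.5557, -0.042, 0.1025]
orientation: [-179.9, -0.1, -80.4]
force: [0.4, -7.7, 7.2]
opening: 0.0006
gripper_force: 4.6
```

Call:
{"api": "play_rows", "payload": {"deltas": [[-0.0004,0.00247,0.002,0,0,0],[-0.0004,0.00247,0.001,0,0,0]]}}

```text
clock: 4.45
tool_pos: [0.5545, -0.0377, 0.1038]
orientation: [-180.0, -0.0, -80.5]
force: [3.9, -6.8, -5.5]
opening: 0.0008
gripper_force: 3.8
```

Call:
{"api": "play_rows", "payload": {"deltas": [[-0.0004,0.00247,0,0,0,0],[-0.0004,0.00247,0,0,0,0]]}}

```text
clock: 4.65
tool_pos: [0.554, -0.0341, 0.104]
orientation: [-180.0, -0.1, -80.4]
force: [2.2, -6.6, 0.5]
opening: 0.0004
gripper_force: 3.3
```

```bash
cat >> h.py <<'E'
th=np.radians(9.3);C=np.array([.534,.097]);Rc=np.array([[np.cos(th),-np.sin(th)],[np.sin(th),np.cos(th)]])
def clamp(w):
    q=w*1000.; q[...,:2]=((w[...,:2]-C)@Rc)*1000; return q
def look(k):
    im,w=pts('scene'); q=clamp(w.astype(float)); x,y,z=np.moveaxis(q,-1,0)
    ok=(abs(x)<26)&(z>20)&(z<60)&(y>-10)&(y<100)
    # profile of top height and colour along y
    for a in range(-10,96,3):
        s=ok&(y>=a)&(y<a+3)
        if s.sum(): print(a,s.sum(),'zmax %.0f'%np.percentile(z[s],95),'zmed %.0f'%np.median(z[s]),np.median(im[s],0).astype(int))
    cv2.imwrite(f'pics/{k}.png',cv2.resize(im[185:260,230:380],(800,400),interpolation=2))
    o=get_obs(); print(o['clock'],clamp(o['tool_pos'].copy()),o['force'])
E
python3 -c "
from h import *
look('s1')"
```

```text
-10 14 zmax 50 zmed 34 [112 112 115]
-7 13 zmax 51 zmed 47 [109 110 113]
-4 7 zmax 48 zmed 36 [109 110 115]
-1 5 zmax 36 zmed 32 [111 112 115]
2 5 zmax 35 zmed 31 [113 116 124]
5 7 zmax 35 zmed 34 [114 115 116]
8 8 zmax 37 zmed 34 [120 121 124]
11 5 zmax 38 zmed 37 [125 126 128]
14 8 zmax 36 zmed 32 [109 110 114]
17 10 zmax 39 zmed 34 [113 116 119]
20 45 zmax 54 zmed 43 [107 110 114]
23 25 zmax 55 zmed 47 [122 125 130]
26 14 zmax 55 zmed 51 [127 130 136]
29 15 zmax 55 zmed 52 [133 136 142]
32 22 zmax 56 zmed 49 [123 127 132]
35 12 zmax 56 zmed 53 [135 138 143]
38 16 zmax 56 zmed 47 [122 125 129]
41 15 zmax 54 zmed 45 [120 123 129]
44 2 zmax 53 zmed 53 [137 142 146]
50 3 zmax 33 zmed 31 [ 97  98 101]
53 8 zmax 40 zmed 35 [75 82 87]
56 12 zmax 41 zmed 33 [70 78 85]
59 6 zmax 42 zmed 38 [ 94 115 139]
62 7 zmax 41 zmed 33 [ 90 115 138]
65 3 zmax 37 zmed 34 [100 130 158]
68 3 zmax 36 zmed 36 [104 136 166]
71 3 zmax 33 zmed 30 [ 84 106 126]
74 4 zmax 33 zmed 32 [101 133 162]
77 10 zmax 42 zmed 34 [ 74  92 111]
80 37 zmax 45 zmed 36 [67 79 97]
83 14 zmax 46 zmed 42 [ 71  84 106]
86 15 zmax 45 zmed 42 [ 70  84 106]
89 11 zmax 46 zmed 43 [ 72  86 111]
92 15 zmax 46 zmed 43 [ 72  86 109]
95 15 zmax 46 zmed 43 [ 70  84 107]
4.7 [  -1.45566485 -132.16255391  103.96612007] [ 0.74539548 -3.64522019  0.11698656]
```

Run:
```python
from h import *
D=np.load('scene.npz');q=clamp(D['w'].astype(float));x,y,z=np.moveaxis(q,-1,0);im=D['im']
ok=(abs(x)<26)&(z>20)&(z<60)
for a in range(-10,96,3):
    s=ok&(y>=a)&(y<a+3)
    if s.sum(): print(a,s.sum(),'%.0f'%np.percentile(z[s],95),np.median(im[s],0).astype(int))
```

```text
-10 10 51 [105 108 110]
-7 13 51 [100 102 106]
-4 9 50 [100 103 106]
-1 7 36 [108 108 111]
2 12 46 [113 115 121]
5 40 54 [114 117 122]
8 19 55 [183 186 195]
11 16 56 [109 112 116]
14 21 56 [108 111 116]
17 15 57 [179 182 190]
20 15 56 [194 197 206]
23 16 55 [129 132 138]
26 17 55 [106 110 118]
29 1 52 [82 84 88]
32 1 31 [72 75 78]
35 4 38 [91 93 95]
38 7 40 [71 77 79]
41 9 41 [77 81 84]
44 2 38 [ 94 118 136]
53 7 38 [ 83 108 130]
56 13 41 [101 133 160]
59 8 40 [ 98 127 153]
65 5 34 [ 99 127 151]
68 4 36 [110 146 182]
71 2 36 [119 159 197]
74 13 45 [ 71  87 111]
77 35 45 [65 77 98]
80 17 45 [64 74 91]
83 16 45 [ 85 110 152]
86 7 46 [64 74 91]
89 15 46 [ 72  89 117]
92 15 46 [ 81 104 143]
95 14 46 [ 83 107 147]
```

View pics/s1.png

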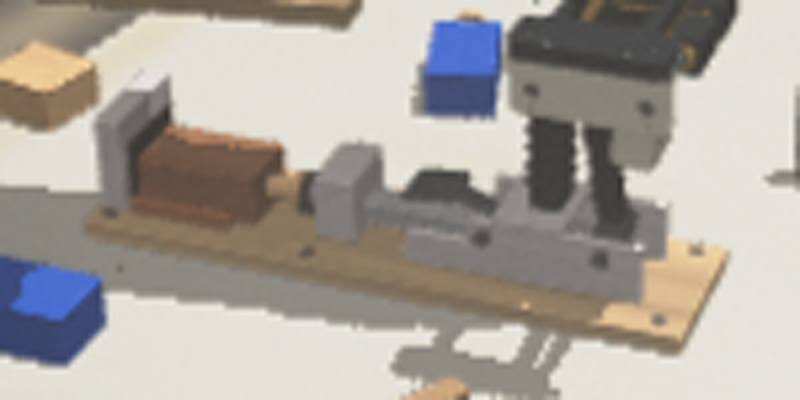

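Crop s1 shows the jaw walked about 16 mm (jaw at crop x 315–380), the nose (307,192) now at the plug head, and the block almost against the fixed jaw. I'll return fully, then start stroke 2.

Call:
{"api": "play_rows", "payload": {"deltas": [[0.0014,-0.00864,-0.0007,0,0,0],[0.0014,-0.00864,-0.0007,0,0,0],[0.0014,-0.00864,-0.0007,0,0,0],[0.0014,-0.00864,-0.0007,0,0,0],[0,0,0,0,0,0],[0,0,0,0,0,0],[0,0,0,0,0,0]]}}

```text
clock: 5.4
tool_pos: [0.5581, -0.0608, 0.1017]
orientation: [180.0, 0.0, -80.4]
force: [0.8, 0.7, -0.8]
opening: 0.0004
gripper_force: 0.0
```

Call:
{"api": "play_rows", "payload": {"deltas": [[-0.0008,0.00494,0,0,0,0],[-0.0004,0.00247,0.0008,0,0,0],[-0.0004,0.00247,0.0008,0,0,0],[-0.0004,0.00247,0.0008,0,0,0],[-0.0004,0.00247,0.0006,0,0,0]]}}

```text
clock: 5.9
tool_pos: [0.5563, -0.0496, 0.1041]
orientation: [180.0, -0.1, -80.4]
force: [2.5, -7.2, -2.6]
opening: 0.0006
gripper_force: 3.7
```

Call:
{"api": "play_rows", "payload": {"deltas": [[-0.0004,0.00247,0.0006,0,0,0],[-0.0002,0.00123,0.0002,0,0,0]]}}

```text
clock: 6.1
tool_pos: [0.5558, -0.0468, 0.1048]
orientation: [180.0, -0.1, -80.4]
force: [2.4, -8.4, -4.4]
opening: 0.0005
gripper_force: 4.7
```

Call:
{"api": "play_rows", "payload": {"deltas": [[-0.0002,0.00123,0.0002,0,0,0],[-0.0002,0.00123,0.0002,0,0,0]]}}

```text
clock: 6.3
tool_pos: [0.5556, -0.0453, 0.1052]
orientation: [180.0, -0.1, -80.4]
force: [3.1, -10.3, -3.5]
opening: 0.0002
gripper_force: 5.5
```

Call:
{"api": "play_rows", "payload": {"deltas": [[-0.0002,0.00123,0,0,0,0],[-0.0002,0.00123,0,0,0,0],[-0.0002,0.00123,0,0,0,0]]}}

```text
clock: 6.6
tool_pos: [0.5552, -0.0425, 0.1056]
orientation: [180.0, -0.1, -80.4]
force: [0.7, -8.8, 1.9]
opening: 0.0003
gripper_force: 4.5
```

Call:
{"api": "play_rows", "payload": {"deltas": [[-0.0002,0.00123,0,0,0,0],[-0.0002,0.00123,0,0,0,0]]}}

```text
clock: 6.8
tool_pos: [0.5549, -0.0408, 0.1059]
orientation: [180.0, -0.1, -80.4]
force: [1.3, -11.9, 3.1]
opening: 0.0004
gripper_force: 6.2
```

Call:
{"api": "play_rows", "payload": {"deltas": [[-0.0002,0.00123,0,0,0,0],[-0.0002,0.00123,0,0,0,0]]}}

```text
clock: 7.0
tool_pos: [0.5547, -0.039, 0.1061]
orientation: [-180.0, -0.2, -80.4]
force: [1.3, -12.3, 5.4]
opening: 0.0007
gripper_force: 6.2
```

Call:
{"api": "play_rows", "payload": {"deltas": [[-0.0002,0.00123,0,0,0,0],[-0.0002,0.00123,0,0,0,0]]}}

```text
clock: 7.2
tool_pos: [0.5544, -0.0368, 0.1062]
orientation: [-180.0, -0.1, -80.4]
force: [0.4, -11.5, 6.6]
opening: 0.0004
gripper_force: 5.9
```

Call:
{"api": "play_rows", "payload": {"deltas": [[-0.0002,0.00123,0.0005,0,0,0],[-0.0002,0.00123,0.0004,0,0,0]]}}

```text
clock: 7.4
tool_pos: [0.554, -0.035, 0.1065]
orientation: [180.0, -0.1, -80.4]
force: [3.5, -12.7, -0.9]
opening: 0.0008
gripper_force: 6.3
```

Call:
{"api": "play_rows", "payload": {"deltas": [[-0.0002,0.00123,0.0003,0,0,0],[-0.0002,0.00123,0.0002,0,0,0]]}}

```text
clock: 7.6
tool_pos: [0.5536, -0.0328, 0.1066]
orientation: [180.0, -0.1, -80.4]
force: [2.8, -10.0, -0.8]
opening: 0.0003
gripper_force: 4.8
```

```bash
python3 -c "
from h import *
look('s2')"
```

```text
-10 14 zmax 51 zmed 38 [111 112 115]
-7 10 zmax 49 zmed 40 [105 107 109]
-4 10 zmax 47 zmed 35 [109 110 115]
-1 5 zmax 36 zmed 31 [112 118 120]
2 5 zmax 36 zmed 35 [115 116 123]
5 5 zmax 38 zmed 29 [109 114 125]
8 9 zmax 36 zmed 33 [113 113 116]
11 5 zmax 36 zmed 35 [122 123 126]
14 7 zmax 35 zmed 34 [122 123 126]
17 8 zmax 38 zmed 35 [122 123 125]
20 5 zmax 36 zmed 32 [123 124 126]
23 9 zmax 37 zmed 33 [107 113 115]
26 5 zmax 35 zmed 35 [120 121 123]
29 9 zmax 37 zmed 35 [125 125 127]
32 6 zmax 37 zmed 34 [112 114 119]
35 24 zmax 54 zmed 37 [104 107 112]
38 40 zmax 54 zmed 43 [112 115 120]
41 16 zmax 55 zmed 45 [122 125 130]
44 17 zmax 55 zmed 52 [133 137 142]
47 16 zmax 55 zmed 47 [126 129 135]
50 18 zmax 55 zmed 52 [128 131 137]
53 16 zmax 55 zmed 49 [128 131 136]
56 16 zmax 55 zmed 53 [133 136 142]
59 9 zmax 54 zmed 43 [103 106 108]
62 1 zmax 50 zmed 50 [162 169 172]
65 1 zmax 28 zmed 28 [80 85 88]
68 4 zmax 36 zmed 30 [69 73 75]
71 9 zmax 42 zmed 36 [69 75 84]
74 7 zmax 41 zmed 36 [ 85 101 119]
77 6 zmax 40 zmed 35 [ 84 106 129]
80 13 zmax 45 zmed 37 [68 80 99]
83 32 zmax 45 zmed 37 [67 79 97]
86 13 zmax 45 zmed 38 [ 69  82 102]
89 12 zmax 45 zmed 43 [ 71  86 109]
92 14 zmax 46 zmed 43 [ 73  89 114]
95 16 zmax 46 zmed 43 [ 71  85 109]
7.65 [  -1.63835505 -130.98517228  106.62649064] [ 1.98012305 -9.01701691 -0.01282475]
```

Jaw travel is now about 32 mm, with about 5–6 mm of plug left. I'll return and start stroke 3 with small steps.

Call:
{"api": "play_rows", "payload": {"deltas": [[0.0015,-0.00925,-0.0014,0,0,0],[0.0015,-0.00925,-0.0014,0,0,0],[0.0015,-0.00925,-0.0014,0,0,0],[0.0015,-0.00925,-0.0014,0,0,0],[0,0,0,0,0,0],[0,0,0,0,0,0],[0,0,0,0,0,0]]}}

```text
clock: 8.35
tool_pos: [0.5582, -0.0608, 0.1017]
orientation: [-180.0, 0.0, -80.4]
force: [0.5, 0.2, -0.2]
opening: 0.0005
gripper_force: 0.0
```

Call:
{"api": "play_rows", "payload": {"deltas": [[-0.0008,0.00494,0,0,0,0],[-0.0004,0.00247,0.0008,0,0,0],[-0.0004,0.00247,0.0008,0,0,0],[-0.0004,0.00247,0.0008,0,0,0],[-0.0002,0.00123,0.0004,0,0,0]]}}

```text
clock: 8.85
tool_pos: [0.5564, -0.0499, 0.104]
orientation: [180.0, -0.0, -80.4]
force: [0.5, -1.4, -0.9]
opening: 0.0003
gripper_force: 0.9
```

Call:
{"api": "play_rows", "payload": {"deltas": [[-0.0002,0.00123,0.0004,0,0,0],[-0.0002,0.00123,0.0004,0,0,0]]}}

```text
clock: 9.05
tool_pos: [0.556, -0.0481, 0.1046]
orientation: [180.0, -0.0, -80.4]
force: [1.4, -3.7, -2.8]
opening: 0.0002
gripper_force: 2.3
```

Call:
{"api": "play_rows", "payload": {"deltas": [[-0.0002,0.00123,0.0003,0,0,0],[-0.0002,0.00123,0.0003,0,0,0]]}}

```text
clock: 9.25
tool_pos: [0.5558, -0.0468, 0.1049]
orientation: [180.0, -0.1, -80.4]
force: [3.9, -10.2, -4.6]
opening: 0.0004
gripper_force: 4.8
```

Call:
{"api": "play_rows", "payload": {"deltas": [[-0.0002,0.00123,0.0002,0,0,0]]}}

```text
clock: 9.35
tool_pos: [0.5557, -0.0461, 0.1051]
orientation: [180.0, -0.1, -80.4]
force: [4.3, -9.9, -4.6]
opening: 0.0002
gripper_force: 5.2
```

Call:
{"api": "play_rows", "payload": {"deltas": [[-0.0002,0.00123,0.0001,0,0,0]]}}

```text
clock: 9.45
tool_pos: [0.5556, -0.0453, 0.1053]
orientation: [180.0, -0.1, -80.4]
force: [3.6, -10.2, -3.7]
opening: 0.0005
gripper_force: 5.6
```

Call:
{"api": "play_rows", "payload": {"deltas": [[-0.0002,0.00123,0.0001,0,0,0]]}}

```text
clock: 9.55
tool_pos: [0.5554, -0.0445, 0.1054]
orientation: [180.0, -0.1, -80.4]
force: [2.0, -11.3, -2.8]
opening: 0.0002
gripper_force: 5.7
```

Call:
{"api": "play_rows", "payload": {"deltas": [[-0.0002,0.00123,0.0001,0,0,0]]}}

```text
clock: 9.65
tool_pos: [0.5553, -0.0435, 0.1056]
orientation: [180.0, -0.1, -80.4]
force: [1.9, -11.5, -2.7]
opening: 0.0001
gripper_force: 5.6
```

Call:
{"api": "play_rows", "payload": {"deltas": [[-0.0002,0.00123,0.0001,0,0,0]]}}

```text
clock: 9.75
tool_pos: [0.5551, -0.0425, 0.1058]
orientation: [180.0, -0.1, -80.4]
force: [3.0, -10.3, -1.2]
opening: 0.0005
gripper_force: 5.9
```

Call:
{"api": "play_rows", "payload": {"deltas": [[-0.0002,0.00123,0.0001,0,0,0]]}}

```text
clock: 9.85
tool_pos: [0.555, -0.0417, 0.1059]
orientation: [180.0, -0.1, -80.4]
force: [3.4, -13.4, -0.8]
opening: 0.0006
gripper_force: 6.7
```

Call:
{"api": "play_rows", "payload": {"deltas": [[-0.0002,0.00123,0.0001,0,0,0]]}}

```text
clock: 9.95
tool_pos: [0.5549, -0.0411, 0.106]
orientation: [180.0, -0.1, -80.4]
force: [4.5, -15.9, -2.0]
opening: 0.0006
gripper_force: 8.1
```

```bash
python3 -c "
from h import *
look('s3')" | awk '$1>30'
```

```text
32 4 zmax 37 zmed 32 [116 119 123]
35 9 zmax 36 zmed 34 [122 122 125]
38 7 zmax 37 zmed 35 [112 113 118]
41 47 zmax 53 zmed 42 [104 107 111]
44 21 zmax 54 zmed 41 [121 124 129]
47 18 zmax 56 zmed 51 [132 135 141]
50 15 zmax 56 zmed 44 [123 126 131]
53 18 zmax 55 zmed 49 [122 125 130]
56 18 zmax 55 zmed 49 [122 125 130]
59 14 zmax 56 zmed 53 [135 138 143]
62 18 zmax 54 zmed 46 [120 123 128]
65 2 zmax 50 zmed 36 [149 159 168]
71 6 zmax 39 zmed 34 [70 74 77]
74 7 zmax 42 zmed 33 [74 83 94]
77 3 zmax 35 zmed 32 [ 87 109 132]
80 13 zmax 40 zmed 35 [ 78  96 114]
83 32 zmax 45 zmed 40 [ 69  81 100]
86 13 zmax 47 zmed 43 [ 73  86 111]
89 14 zmax 47 zmed 43 [ 70  83 105]
92 14 zmax 47 zmed 42 [ 72  87 111]
95 14 zmax 46 zmed 43 [ 72  87 110]
```

View pics/s3.png

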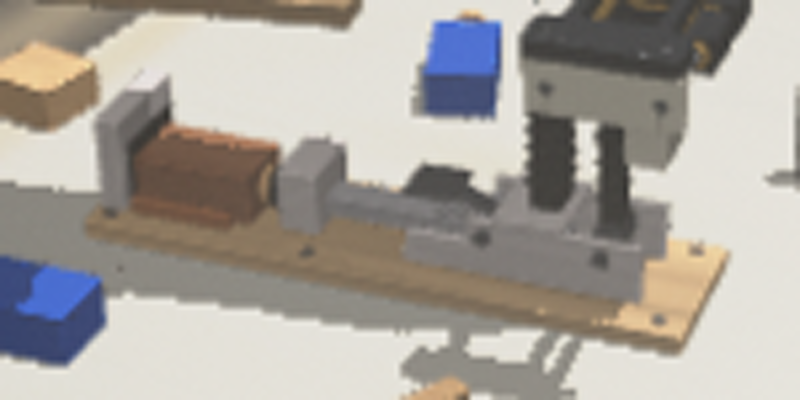

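Call:
{"api": "play_rows", "payload": {"deltas": [[-0.0001,0.0005,0,0,0,0]]}}

```text
clock: 10.1
tool_pos: [0.5548, -0.0409, 0.106]
orientation: [180.0, -0.2, -80.4]
force: [4.5, -15.4, -1.6]
opening: 0.0005
gripper_force: 8.2
```

Crop s3 shows the head as a thin light band (258–275,185) flat against the block. One small step more will confirm the stiffness.

Call:
{"api": "play_rows", "payload": {"deltas": [[-0.0001,0.0007,0,0,0,0]]}}

```text
clock: 10.2
tool_pos: [0.5548, -0.0405, 0.1061]
orientation: [180.0, -0.2, -80.4]
force: [4.6, -16.1, -1.5]
opening: 0.0009
gripper_force: 8.7
```

Call:
{"api": "play_rows", "payload": {"deltas": [[0,0,0,0,0,0]]}}

```text
clock: 10.3
tool_pos: [0.5548, -0.0405, 0.1061]
orientation: [180.0, -0.2, -80.4]
force: [4.2, -15.3, -1.2]
opening: 0.0004
gripper_force: 8.2
```

Call:
{"api": "play_rows", "payload": {"deltas": [[-0.0001,0.0007,0.0001,0,0,0]]}}

```text
clock: 10.4
tool_pos: [0.5547, -0.0401, 0.1062]
orientation: [180.0, -0.2, -80.4]
force: [4.2, -16.4, -2.9]
opening: 0.0004
gripper_force: 9.1
```

Call:
{"api": "play_rows", "payload": {"deltas": [[0,0,0,0,0,0]]}}

```text
clock: 10.5
tool_pos: [0.5547, -0.0401, 0.1062]
orientation: [180.0, -0.2, -80.4]
force: [4.4, -17.2, -2.2]
opening: 0.0006
gripper_force: 8.7
```

Static force of about 17.5 N held and rising, well above the plug's moving force: the plug is home. I'll retract fully, check, then go up.

Call:
{"api": "play_rows", "payload": {"deltas": [[0.0015,-0.00925,-0.001,0,0,0],[0.0015,-0.00925,-0.001,0,0,0],[0.0015,-0.00925,-0.001,0,0,0],[0.0015,-0.00925,0,0,0,0],[0,0,0.03,0,0,0],[0,0,0.06,0,0,0],[0,0,0.03,0,0,0],[0,0,0,0,0,0]]}}

```text
clock: 11.3
tool_pos: [0.5616, -0.0672, 0.2038]
orientation: [-179.6, -0.0, -80.4]
force: [-0.4, 0.6, -1.0]
opening: 0.0004
gripper_force: 0.0
```

Run:
```python
from h import *
look('s4')
im,w=pts('side'); q=clamp(w.astype(float)); x,y,z=np.moveaxis(q,-1,0)
a=cv2.imread('pics/s4.png')[60:260,60:460]
b=cv2.resize(im[170:245,285:345],(480,600),interpolation=2)
out=np.zeros((600,780,3),np.uint8); out[:150,:300]=cv2.resize(a,(300,150)); out[:600,300:780]=b
s=snapshot('scene')[0][205:235,250:310]; out[200:350,:300]=cv2.resize(s,(300,150),interpolation=2)
cv2.imwrite('pics/s4c.png',out)
```

```text
-10 10 zmax 52 zmed 43 [101 103 105]
-7 14 zmax 52 zmed 43 [108 109 112]
-4 9 zmax 50 zmed 36 [121 121 124]
-1 7 zmax 36 zmed 34 [112 118 120]
2 5 zmax 37 zmed 34 [113 115 122]
5 7 zmax 36 zmed 30 [107 112 115]
8 3 zmax 35 zmed 34 [118 119 121]
11 9 zmax 37 zmed 34 [120 121 124]
14 6 zmax 36 zmed 32 [115 115 119]
17 9 zmax 36 zmed 35 [116 119 125]
20 7 zmax 37 zmed 35 [121 121 124]
23 7 zmax 36 zmed 34 [107 112 121]
26 4 zmax 36 zmed 35 [119 119 122]
29 8 zmax 36 zmed 33 [112 114 119]
32 9 zmax 37 zmed 33 [121 122 125]
35 6 zmax 36 zmed 36 [115 115 119]
38 14 zmax 51 zmed 36 [104 107 111]
41 46 zmax 54 zmed 43 [105 107 111]
44 15 zmax 56 zmed 51 [120 124 129]
47 17 zmax 56 zmed 52 [132 135 141]
50 18 zmax 56 zmed 54 [132 135 141]
53 10 zmax 56 zmed 52 [126 129 135]
56 17 zmax 55 zmed 45 [119 122 127]
59 20 zmax 56 zmed 52 [131 135 140]
62 14 zmax 55 zmed 51 [126 130 136]
65 2 zmax 31 zmed 28 [ 89  99 107]
68 1 zmax 31 zmed 31 [66 69 72]
71 6 zmax 42 zmed 36 [68 76 80]
74 5 zmax 39 zmed 38 [69 77 86]
77 6 zmax 38 zmed 33 [ 77  93 109]
80 16 zmax 45 zmed 37 [ 71  85 103]
83 27 zmax 45 zmed 37 [68 79 98]
86 16 zmax 46 zmed 43 [ 70  85 108]
89 12 zmax 44 zmed 43 [ 71  84 107]
92 15 zmax 46 zmed 43 [ 72  87 111]
95 15 zmax 47 zmed 43 [ 70  84 106]
11.35 [  -0.60324009 -166.28749084  201.42948454] [ 0.57214951  0.05661594 -0.81200827]
```

View pics/s4c.png

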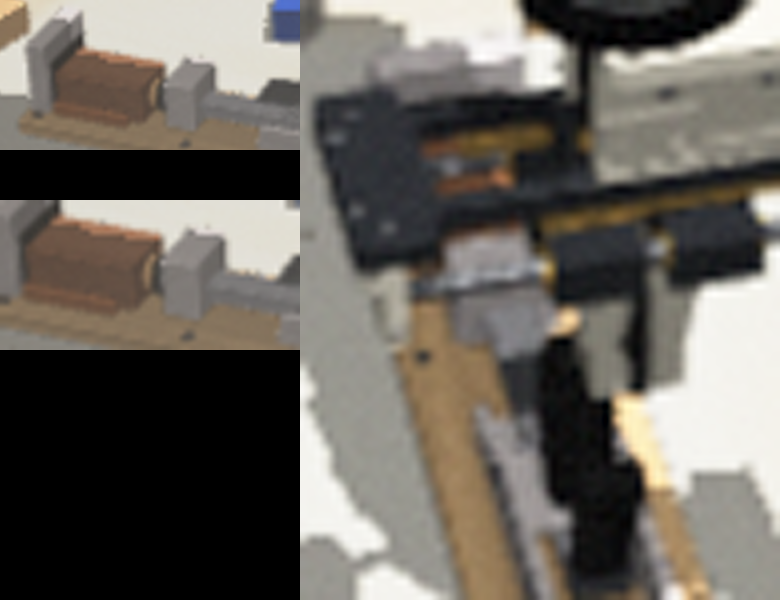

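The crop shows the head (150,272) flat against the block with no shank visible. Before release I'll check this from above with the wrist camera.

Call:
{"api": "play_rows", "payload": {"deltas": [[-0.0087,0.0521,0.0082,0,0,0],[-0.0087,0.0521,0.0082,0,0,0],[-0.0087,0.0521,0.0082,0,0,0],[-0.0087,0.0521,0.0082,0,0,0],[-0.0087,0.0521,0.0082,0,0,0],[-0.0087,0.0521,0.0082,0,0,0],[-0.0087,0.0521,0.0082,0,0,0],[0,0,0,0,0,0],[0,0,0,0,0,0]]}}

```text
clock: 12.35
tool_pos: [0.5097, 0.2252, 0.2438]
orientation: [179.9, -0.1, -80.3]
force: [0.1, -0.1, -0.4]
opening: 0.0002
gripper_force: 0.0
```

Run:
```python
from h import *
im,w=pts('wrist'); q=clamp(w.astype(float)); np.savez('w2.npz',im=im,q=q)
cv2.imwrite('pics/w2.png',cv2.resize(im[50:270,220:440],(600,600),interpolation=2))
s=(abs(q[...,0])<6)&(q[...,1]>-60)
for a in range(-40,100,2):
    t=s&(q[...,1]>=a)&(q[...,1]<a+2)&(q[...,2]<70)
    if t.sum(): print(a,'%.0f'%np.median(q[...,2][t]),np.median(im[t],0).astype(int),end=' | ')
```

```text
-40 46 [75 72 72] | -38 47 [75 71 71] | -36 50 [71 68 67] | -34 51 [81 77 77] | -32 51 [81 77 77] | -30 51 [84 79 79] | -28 51 [78 74 74] | -26 50 [80 76 76] | -24 50 [80 76 76] | -22 51 [83 79 79] | -20 50 [79 76 75] | -18 50 [79 75 75] | -16 50 [78 75 75] | -14 50 [82 78 77] | -12 49 [78 74 74] | -10 49 [77 74 74] | -8 48 [78 74 74] | -6 33 [109 106 108] | -4 33 [110 107 109] | -2 34 [148 144 147] | 0 33 [189 184 186] | 2 33 [190 185 188] | 4 33 [189 184 188] | 6 33 [190 184 188] | 8 33 [190 185 188] | 10 33 [190 184 188] | 12 33 [189 184 188] | 14 33 [190 184 188] | 16 33 [190 185 188] | 18 33 [190 185 188] | 20 33 [190 185 187] | 22 33 [190 185 188] | 24 33 [190 185 188] | 26 33 [190 184 187] | 28 33 [189 184 187] | 30 33 [190 184 187] | 32 33 [189 184 188] | 34 33 [189 184 187] | 36 33 [189 184 188] | 38 50 [159 158 162] | 40 52 [189 188 194] | 42 52 [206 204 205] | 44 52 [206 204 205] | 46 52 [206 204 205] | 48 52 [206 204 205] | 50 52 [206 204 205] | 52 52 [206 204 205] | 54 52 [205 204 205] | 56 52 [204 204 205] | 58 52 [205 204 205] | 60 52 [169 169 176] | 62 40 [69 69 71] | 64 39 [43 41 41] | 66 37 [62 59 59] | 68 34 [125 120 122] | 70 38 [69 67 67] | 72 38 [28 28 29] | 74 37 [ 77 104 126] | 76 37 [115 158 199] | 78 37 [112 153 194] | 80 42 [ 72  99 129] | 82 42 [ 77 105 153] | 84 42 [ 76 105 152] | 86 42 [ 75 102 148] | 88 42 [ 74 101 147] | 90 42 [ 74 100 145] | 92 42 [ 74 101 146] | 94 42 [ 75 102 147] | 96 42 [ 75 101 145] | 98 42 [ 75 102 147] |
```

View pics/w2.png

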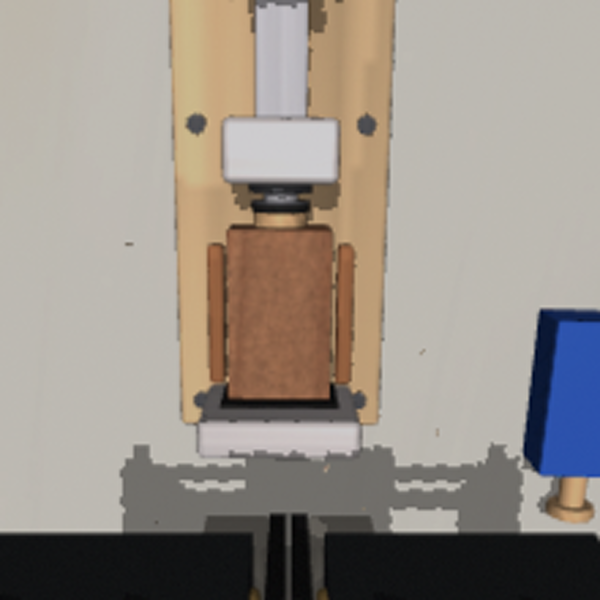

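From above: the head spans clamp y 74–80 (6 mm, no shank) at crop (280,218), so the plug is home with the block against the fixed jaw. The tab top is at y -37..-7, z 50. I'll go to above the tab.

Call:
{"api": "play_rows", "payload": {"deltas": [[0.0068,-0.0365,0,0,0,0],[0.0068,-0.0365,0,0,0,0],[0.0068,-0.0365,0,0,0,0],[0.0068,-0.0365,0,0,0,0],[0.0068,-0.0365,0,0,0,0],[0,0,0,0,0,0],[0,0,0,0,0,0]]}}

```text
clock: 13.1
tool_pos: [0.5374, 0.0767, 0.2447]
orientation: [179.9, -0.0, -80.6]
force: [0.3, 0.1, -0.9]
opening: 0.0002
gripper_force: 0.0
```

Call:
{"api": "play_rows", "payload": {"deltas": [[0,0,-0.04,0,0,0],[0,0,-0.04,0,0,0],[0,0,-0.04,0,0,0],[0,0,-0.04,0,0,0],[0,0,-0.03,0,0,0],[0,0,-0.01,0,0,0],[0,0,0,0,0,0]]}}

```text
clock: 13.8
tool_pos: [0.537, 0.0784, 0.0843]
orientation: [179.9, -0.0, -80.4]
force: [-0.1, -1.1, 0.9]
opening: -0.0001
gripper_force: 0.0
```

Call:
{"api": "play_rows", "payload": {"deltas": [[0,0,-0.009,0,0,0],[0,0,-0.009,0,0,0],[0,0,-0.0025,0,0,0]]}}

```text
clock: 14.1
tool_pos: [0.538, 0.0788, 0.069]
orientation: [-179.9, 0.0, -80.4]
force: [-1.8, 3.9, 6.6]
opening: 0.0005
gripper_force: 3.0
```

Call:
{"api": "play_rows", "payload": {"deltas": [[0,0,-0.0025,0,0,0],[0,0,-0.0025,0,0,0]]}}

```text
clock: 14.3
tool_pos: [0.5384, 0.0793, 0.0656]
orientation: [-179.9, 0.1, -80.4]
force: [-3.2, 6.6, 4.8]
opening: 0.0004
gripper_force: 3.4
```

Call:
{"api": "play_rows", "payload": {"deltas": [[0,0,-0.002,0,0,0]]}}

```text
clock: 14.4
tool_pos: [0.5384, 0.0797, 0.064]
orientation: [-179.9, 0.1, -80.4]
force: [-2.9, 8.4, 8.2]
opening: 0.0003
gripper_force: 5.2
```

Call:
{"api": "play_rows", "payload": {"deltas": [[0,0,-0.0015,0,0,0]]}}

```text
clock: 14.5
tool_pos: [0.5386, 0.0799, 0.0634]
orientation: [-179.8, 0.1, -80.4]
force: [-7.3, 8.1, 17.2]
opening: 0.0004
gripper_force: 9.4
```

Call:
{"api": "play_rows", "payload": {"deltas": [[0,0,0,0,0,0],[0,0,0,0,0,0],[0,0,0,0,0,0],[0,0,0,0,0,0],[0,0,0,0,0,0],[0,0,0,0,0,0]]}}

```text
clock: 15.1
tool_pos: [0.5385, 0.0798, 0.0636]
orientation: [-179.8, 0.1, -80.4]
force: [-5.6, 7.6, 11.8]
opening: 0.0003
gripper_force: 7.1
```

```bash
python3 -c "
from h import *
look('s5')" | awk '$1>-8&&$1<70||/\[ /'
```

```text
-7 6 zmax 56 zmed 38 [105 109 113]
-4 7 zmax 53 zmed 38 [104 108 110]
-1 4 zmax 37 zmed 32 [106 108 110]
2 33 zmax 53 zmed 39 [104 106 111]
5 16 zmax 55 zmed 46 [121 124 129]
8 18 zmax 54 zmed 45 [119 123 128]
11 11 zmax 56 zmed 50 [120 123 128]
14 16 zmax 56 zmed 49 [124 128 133]
17 12 zmax 53 zmed 47 [118 122 126]
20 14 zmax 54 zmed 50 [120 123 128]
23 15 zmax 55 zmed 45 [115 119 127]
29 3 zmax 34 zmed 32 [85 87 90]
35 13 zmax 40 zmed 32 [75 78 81]
38 9 zmax 41 zmed 38 [74 81 90]
41 1 zmax 33 zmed 33 [ 79  95 108]
74 7 zmax 37 zmed 33 [ 77  97 115]
77 14 zmax 40 zmed 29 [ 76  95 112]
86 13 zmax 46 zmed 44 [ 69  83 107]
92 14 zmax 45 zmed 42 [ 68  82 106]
95 15 zmax 45 zmed 41 [ 67  79 101]
15.15 [  1.70535106 -17.65908788  63.66802019] [-6.11248602  7.31174309 12.5237921 ]
```

The jaw is fully back. I'll lift off straight up.

Call:
{"api": "play_rows", "payload": {"deltas": [[0,0,0.005,0,0,0],[0,0,0.01,0,0,0],[0,0,0.02,0,0,0],[0,0,0.05,0,0,0],[0,0,0.05,0,0,0],[0,0,0.05,0,0,0],[-0.006,0.036,0.01,0,0,0],[-0.006,0.036,0,0,0,0],[-0.006,0.036,0,0,0,0],[-0.006,0.036,0,0,0,0]]}}

```text
clock: 16.15
tool_pos: [0.5181, 0.1941, 0.2187]
orientation: [-180.0, -0.0, -80.5]
force: [-0.5, -0.4, 0.5]
opening: 0.0007
gripper_force: 0.0
```

Call:
{"api": "play_rows", "payload": {"deltas": [[-0.006,0.036,0,0,0,0],[0,0,0,0,0,0],[0,0,0,0,0,0]]}}

```text
clock: 16.45
tool_pos: [0.5133, 0.2226, 0.2181]
orientation: [180.0, -0.0, -80.4]
force: [0.3, -0.8, 0.6]
opening: 0.0002
gripper_force: 0.0
```

Run:
```python
from h import *
o=get_obs();print(o['clock'],o['tool_pos'],o['force'])
im,w=pts('wrist'); q=clamp(w.astype(float))
cv2.imwrite('pics/w3.png',cv2.resize(im[0:300,170:490],(640,600),interpolation=2))
s=(abs(q[...,0])<6)
for a in range(-10,154,2):
    t=s&(q[...,1]>=a)&(q[...,1]<a+2)&(q[...,2]<80)
    if t.sum(): print(a,'%.0f'%np.median(q[...,2][t]),np.median(im[t],0).astype(int),end=' | ')
```

```text
16.45 [0.51334283 0.22255852 0.21810966] [ 0.25375883 -0.78079483  0.58860031]
-10 48 [76 73 73] | -8 47 [77 73 73] | -6 35 [109 107 108] | -4 33 [112 109 111] | 0 51 [137 136 142] | 2 52 [198 198 201] | 4 52 [206 204 205] | 6 52 [206 204 205] | 8 52 [206 204 205] | 10 52 [206 204 205] | 12 52 [206 204 205] | 14 52 [206 204 205] | 16 52 [206 204 205] | 18 52 [206 204 205] | 20 52 [206 204 205] | 22 52 [160 161 167] | 24 40 [46 45 46] | 26 39 [43 41 41] | 28 34 [57 54 54] | 30 33 [145 141 143] | 32 33 [147 142 144] | 34 38 [71 69 69] | 36 38 [30 30 31] | 38 26 [28 28 31] | 40 12 [ 66  87 105] | 42 12 [ 66  88 105] | 44 12 [ 66  88 106] | 46 12 [101 132 159] | 48 12 [112 148 178] | 50 12 [113 148 178] | 52 12 [113 149 179] | 54 12 [113 149 180] | 56 12 [113 149 180] | 58 12 [114 150 180] | 60 12 [115 150 181] | 62 12 [115 151 181] | 64 12 [115 151 181] | 66 12 [115 151 181] | 68 12 [115 152 182] | 70 12 [115 151 182] | 72 12 [115 152 182] | 74 31 [ 90 120 149] | 76 37 [115 159 197] | 78 37 [104 143 182] | 80 41 [ 65  90 128] | 82 42 [ 76 104 151] | 84 42 [ 77 105 152] | 86 42 [ 75 103 149] | 88 42 [ 74 101 147] | 90 42 [ 74 101 146] | 92 42 [ 74 100 145] | 94 42 [ 75 102 148] | 96 42 [ 75 101 146] | 98 42 [ 75 102 146] | 100 42 [ 74 100 145] | 102 42 [ 74 100 143] | 104 42 [ 74 100 145] | 106 42 [ 75 102 146] | 108 42 [ 75 102 147] | 110 42 [ 75 102 146] | 112 42 [ 76 103 149] | 114 42 [ 75 102 147] | 116 42 [ 75 103 148] | 118 43 [ 76 103 149] | 120 42 [ 73 100 145] | 122 42 [ 73  99 143] | 124 42 [ 73  99 144] | 126 42 [ 73 100 144] | 128 42 [ 75 102 147] | 130 42 [ 75 102 148] | 132 42 [ 73 101 145] | 134 43 [ 73  99 144] | 136 42 [ 74 101 147] | 138 42 [ 74 100 145] | 140 42 [ 75 102 148] | 142 42 [ 74 100 144] | 144 42 [ 74 100 143] | 146 42 [ 75 102 147] | 148 46 [20 26 34] | 150 63 [83 84 87] | 152 70 [117 118 123] |
```

View pics/w3.png

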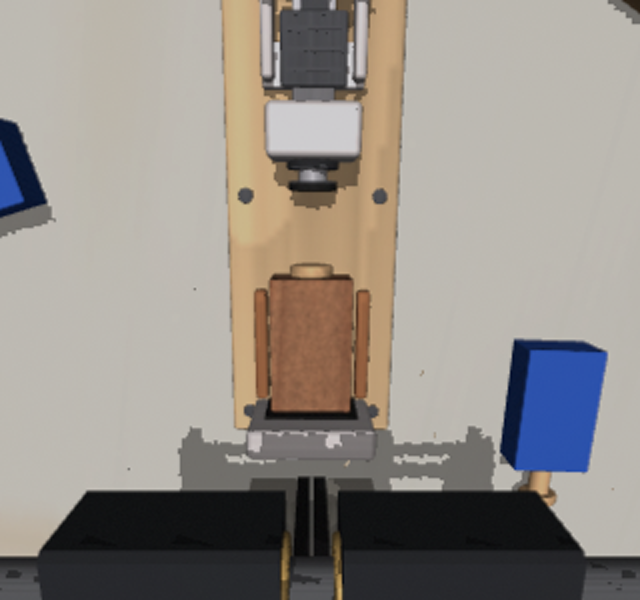

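The plug is home at (312,270), the jaw fully open with its nose at y 38 mm (312,185), and the block is in the bed against the fixed jaw. The robot touches nothing.

```bash
python3 -c "
from plant import *
print(close_job())"
```

```text
the job is handed in; nothing more can be done
None
```

The job is handed in: the plug is pressed fully home in three strokes, the jaw is released fully open, and the block lies in the bed against the fixed jaw, all in about 16.5 s.

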